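Make up two cooler kits

ROBOT

A 6-joint arm with a two-finger parallel gripper is mounted at the origin on the work surface. World frame = base frame: x ahead of the robot, y to its left, z up, the work surface at z = 0. Lengths are in mm, angles in rad, forces in N, time in s.
With the tool pointing down it reaches from about 275 to 750 mm from the base axis. Payload 10.2 kg.
Tool frame: the origin (TCP) lies on the front face of the gripper's body, between the roots of the fingers; the fingertips stand 73 mm ahead of it and the grasp point (between the pads) lies 54 mm ahead of it (arm.tip_reach is the distance from the TCP to the fingertips, in mm); z points along the fingers, y is the line along which they close (so a half turn about z gives the same grasp; the last joint's range is limited). The gripper opens to 85 mm and grips with 20 to 120 N. Pads are 22 mm wide; open, the fingers measure 114 mm over their backs; the gripper's body (76 mm by 85 mm) begins 54 mm behind the grasp point. The pads swing forward as they close: fully open they stand 13 mm farther back than shut.
Start: joints at [-1.345, 0.313, 1.498, -0, 1.331, -0.223], TCP at [227.778, -473.021, 303.894] pointing down, gripper open.
Joint ranges: [-2.94, 2.94], [-0.97, 2.17], [0.19, 2.56], [-1.23, 4.37], [0.02, 3.11], [-2.88, 2.88]. Speed limits (rad/s): [2.39, 2.39, 3.01, 3.14, 3.14, 3.14].

INTERFACE

Orientations are given as a rotation vector (axis times angle).
In Python, from cell import arm gives the robot as it stands.
- The arm moves only by the tool move_arm, never from a script. Its argument "plan" is one flat list of numbers, 4 for each row, row after row: the shift along the tool's x, y, z in cm, then the turn about the tool's z in degrees. In form: [tx, ty, tz, yaw, tx, ty, tz, yaw, ...]. A call has 1 to 8 rows; each row shifts and turns the commanded pose from where the row before left it, along the tool's axes as they then stand; what a row does not reach is not made up. A row lasts 1/8 s, in which the tool goes at most 62.5 mm and 10.7 degrees, less where a joint would pass 70% of its speed; a pose out of reach is approached as far as the arm can. A call with a gripper value outside its range is refused whole. "hand" is the finger opening in cm, from 0 to 8.54, set as the call begins (left out, the last holds). The fingers move at their own pace and stop on an object; "newtons" is the grip in N (left out, the last holds). Time passes only in rows, so rows that do not move let the fingers close. It gives the time, the measured TCP pose, the force, the opening and the grip force at its end, in the units of the state.
- arm.sense(): the state, without advancing time (a new reading comes with each control period).
- arm.grab_frame(name): name is "scene" or "side" or "wrist"; returns the picture (400x640x3 uint8, red, green, blue); there is no depth.
- arm.camera_params(name): a dict with "K" (3x3 intrinsics, pixels), "world_from_camera" (4x4, takes a point from camera to world coordinates). Camera axes: x right, y up, looking along -z (the intrinsics and any distortion apply to the point x, -y, -z); pixel columns grow to the right and rows downward; lengths in mm; the calibration is good to about 2 mm. A picture is of the moment at which its call begins: read the wrist's pose just before it. camera_params takes no time and is no camera call; for the wrist camera it gives the pose at the moment of the call.
- arm.job_done(): hands the job in; it is judged then, once.
The state is a dict: "time": time; "joint_pos": joint angles; "qvel": joint speeds; "joint_efforts": joint torques, N m; "tool_pos": TCP position; "eef_rot": TCP orientation; "wrist_force": force on the tool from outside, world axes, zero at the start; "wrist_torque": the same for the moment, N m; "width": finger opening in mm; "gripper_force": force on a finger pad.
Only numpy, scipy, OpenCV 4.12 (cv2) and the standard library are available. Lean on these libraries where they do the work, as an engineer would, in place of code of your own. Each camera call takes 0.05 s, during which the arm holds its last target. There are 200 camera calls.

TASK

Make up the two cooler kits: first put the silver heat sink in the large bay and the small fan in the small bay of the blue tray, and only when that kit is complete make up the red tray with the black heat sink in its large bay and the copper block in its small bay. Every part must end standing upright, as it does now, flat on the floor of its bay and let go. Leave the green heat sink, the big fin stack and the screwdriver where they are.

Things in the scene. Friction and masses are not known exactly. Their poses are not given: they have to be found in the camera images.
- tray_blue: Blue fixed open tray, 180 mm (its y) by 82 mm (its x), 12 mm high; walls and divider 4 mm thick; inner floor 4 mm above the origin. Large bay at the -y end: inside 104 (y) x 74 mm (x), centre y = -34 mm, x = 0. Small bay at the +y end: 64 (y) x 74 mm (x), centre y = +54 mm, x = 0. Heat sinks fit the large bay only lengthwise along y. Origin: centre of the underside, on the table.
- tray_red: Red fixed open tray, 180 mm (its y) by 82 mm (its x), 12 mm high; walls and divider 4 mm thick; inner floor 4 mm above the origin. Large bay at the -y end: inside 104 (y) x 74 mm (x), centre y = -34 mm, x = 0. Small bay at the +y end: 64 (y) x 74 mm (x), centre y = +54 mm, x = 0. Heat sinks fit the large bay only lengthwise along y. Origin: centre of the underside, on the table.
- sink_silver: Bare silver aluminium heat sink with upright fins, 80 mm long (its y), 50 mm wide (its x), 45 mm high; loose, stands on its base, about 0.22 kg. Outer faces are flat enough to grip across the 50 mm width. Origin at the centre of the underside, z up.
- sink_black: Black heat sink with upright fins, 80 mm long (its y), 50 mm wide (its x), 45 mm high; loose, stands on its base, about 0.22 kg. Outer faces are flat enough to grip across the 50 mm width. Origin at the centre of the underside, z up.
- sink_green: Green heat sink with upright fins, not wanted in either kit, stays where it is; 80 mm long (its y), 50 mm wide (its x), 45 mm high; loose, stands on its base, about 0.22 kg. Outer faces are flat enough to grip across the 50 mm width. Origin at the centre of the underside, z up.
- fan: Small square fan, grey frame with a white hub and black blades facing up, 40 x 40 mm, 28 mm high, loose, about 60 g. The frame's sides can be gripped either way. Origin at the centre of the underside, z up.
- copper_block: Copper block with a raised middle, 44 mm long (its y), 36 mm wide (its x), 26 mm high in the middle, loose, about 0.28 kg; the raised middle is 28 mm long (y) and as wide (36 mm, x) as the block, the ends are 20 mm high. Grip it across the 36 mm width. Origin at the centre of the underside, z up.
- fin_stack: Large silver fin stack, 80 mm (x) by 120 mm (y), 70 mm high, loose, 0.8 kg, a bystander. Origin at the centre of the underside.
- screwdriver: Screwdriver with a wooden handle lying on the table beyond the trays, 190 mm long along its x (handle to -x), about 26 mm thick; a bystander. Origin under the middle of its length, on the table.

How it is judged:
By the outcome, as a careful person would: the job done as asked, in the order asked, and still so for the second after the job is handed in, with the robot touching nothing.
It also fails if it takes over 96 s, if anything falls off the work surface, if the arm or the gripper's body presses on something with over 40 N, if the wrist force passes 120 N, or if a joint passes its speed limit or range.

## Working session

There is one attempt and no reset: what is moved stays moved. The work goes in short steps, Python scripts to look and compute and a tool call to move; the robot and the scene stay as the last step left them, time stands still between calls to the robot, and variables do not carry over. Pictures are saved under pics/ and viewed, at most 14 in all, crops included, and the job is handed in when it is done.

Besides the shell and the picture viewer there is one more tool, called after "Emit:" by a JSON object that holds its "op" and its "data", one argument or row to a line. move_arm: Moves the arm, as the interface text tells. Its arguments: {"type":"object","properties":{"plan":{"type":"array","items":{"type":"number"}},"hand":{"type":"number"},"newtons":{"type":"number"}},"required":["plan"]}

```bash
mkdir -p pics; ls; python3 - <<'E'
from cell import arm
import cv2,numpy as np
np.set_printoptions(precision=3,suppress=True)
s=arm.sense();print(s['time'],s['tool_pos'],s['eef_rot'],s['width'])
for n in('scene','side','wrist'):
    p=arm.camera_params(n);print(n,p)
    cv2.imwrite(f'pics/{n}0.png',arm.grab_frame(n)[:,:,::-1])
E
```

```text
pics
0.0 [ 227.73  -472.856  303.338] [-3.062 -0.699  0.   ] 85.52580745456112
scene {'K': array([[360.906,   0.   , 320.085],
       [  0.   , 360.906, 202.885],
       [  0.   ,   0.   ,   1.   ]]), 'world_from_camera': array([[   0.026,   -0.767,    0.641, 1324.086],
       [   1.   ,    0.016,   -0.021,   37.181],
       [   0.006,    0.641,    0.768,  879.245],
       [   0.   ,    0.   ,    0.   ,    1.   ]])}
side {'K': array([[409.406,   0.   , 316.924],
       [  0.   , 409.406, 201.191],
       [  0.   ,   0.   ,   1.   ]]), 'world_from_camera': array([[ -0.793,   0.426,  -0.435, 124.091],
       [ -0.609,  -0.579,   0.543, 676.39 ],
       [ -0.021,   0.696,   0.718, 880.21 ],
       [  0.   ,   0.   ,   0.   ,   1.   ]])}
wrist {'K': array([[299.998,   0.   , 320.533],
       [  0.   , 299.998, 198.445],
       [  0.   ,   0.   ,   1.   ]]), 'world_from_camera': array([[   0.434,    0.867,    0.246,  290.338],
       [  -0.901,    0.417,    0.117, -443.189],
       [  -0.001,   -0.272,    0.962,  373.138],
       [   0.   ,    0.   ,    0.   ,    1.   ]])}
```

View pics/scene0.png

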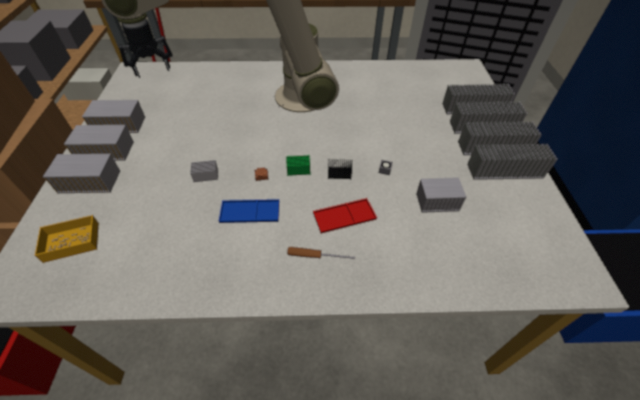

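View pics/side0.png

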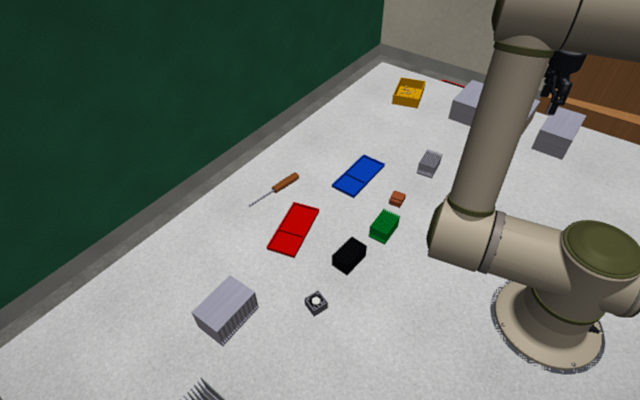

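The scene view shows the parts left to right: silver (204,171), copper (261,174), green (298,165), black (340,170), fan (386,167). Behind them are the blue tray (250,211), the red tray (345,215), the fin stack (441,194) and the screwdriver (320,253). The side view agrees with this. I'll get rough positions first, then refine them with the wrist camera.

```bash
cat > h.py <<'E'
import cv2,numpy as np
from scipy.spatial.transform import Rotation as R
from cell import arm
np.set_printoptions(precision=2,suppress=True)
def cast(p,px,z):
    "pixels -> world points on plane z"
    px=np.atleast_2d(np.asarray(px,float));K,T=p['K'],p['world_from_camera']
    d=np.c_[(px[:,0]-K[0,2])/K[0,0],-(px[:,1]-K[1,2])/K[1,1],-np.ones(len(px))]@T[:3,:3].T
    return T[:3,3]+d*((z-T[2,3])/d[:,2])[:,None]
def snap(n,f):
    p=arm.camera_params(n);im=arm.grab_frame(n)[:,:,::-1].copy();cv2.imwrite(f,im);return p,im
def blob(im,lo,hi,roi=None,k=3):
    m=cv2.inRange(cv2.cvtColor(im,cv2.COLOR_BGR2HSV),np.array(lo),np.array(hi))
    if roi is not None:
        q=np.zeros_like(m);x0,y0,x1,y1=roi;q[y0:y1,x0:x1]=m[y0:y1,x0:x1];m=q
    m=cv2.morphologyEx(m,cv2.MORPH_CLOSE,np.ones((k,k)))
    c=cv2.findContours(m,cv2.RETR_EXTERNAL,cv2.CHAIN_APPROX_NONE)[0]
    return max(c,key=cv2.contourArea)[:,0,:].astype(float) if c else None
def rect(p,c,z):
    "min-area rectangle of a contour cast on plane z: centre, long side, short side, dir of long side (deg)"
    w=cast(p,c,z)[:,:2].astype(np.float32)
    b=cv2.boxPoints(cv2.minAreaRect(w));e=[b[1]-b[0],b[2]-b[1]]
    l=[np.linalg.norm(v) for v in e];i=int(l[1]>l[0])
    return b.mean(0),l[i],l[1-i],np.degrees(np.arctan2(e[i][1],e[i][0]))%180
def tool(xy,z=None):
    "offset from the present TCP to a world point, in tool axes, cm"
    s=arm.sense();t=s['tool_pos'];M=R.from_rotvec(s['eef_rot']).as_matrix()
    return M.T@(np.array([xy[0],xy[1],t[2] if z is None else z])-t)/10
def yaw(a):
    "deg of turn about tool z so that the closing line (tool y) has world direction a (deg), shortest"
    M=R.from_rotvec(arm.sense()['eef_rot']).as_matrix();y=np.degrees(np.arctan2(M[1,1],M[0,1]))
    return -((a-y+90)%180-90)
E
python3 - <<'E'
from h import *
p=arm.camera_params('scene')
for n,px,z in(('silver',(204,168),45),('copper',(261,172),22),('green',(298,160),45),('black',(340,164),45),('fan',(386,164),28),('blue',(250,211),10),('red',(345,215),10),('stack',(441,188),70),('drv',(320,253),13)):
    print(n,cast(p,px,z)[0])
M=R.from_rotvec(arm.sense()['eef_rot']).as_matrix();print(M)
p=arm.camera_params('wrist');s=arm.sense()
print(M.T@(p['world_from_camera'][:3,3]-s['tool_pos']),M.T@p['world_from_camera'][:3,:3])
print(tool([420,-60],300),yaw(0),yaw(90))
E
```

```text
silver [ 471.66 -315.41   45.  ]
copper [ 470.84 -132.58   22.  ]
green [439.85  -9.04  45.  ]
black [461.72 130.16  45.  ]
fan [447.21 287.65  28.  ]
blue [ 626.78 -155.43   10.  ]
red [648.53 135.72  10.  ]
stack [597.69 427.45  70.  ]
drv [784.13  55.87  13.  ]
[[ 0.9   0.43 -0.  ]
 [ 0.43 -0.9   0.  ]
 [ 0.   -0.   -1.  ]]
[ 69.29   0.33 -69.72] [[-0.    0.96  0.27]
 [ 1.    0.    0.  ]
 [ 0.    0.27 -0.96]]
[ 35.24 -28.86   0.38] -64.28701526257396 25.71298473742604
```

View pics/wrist0.png

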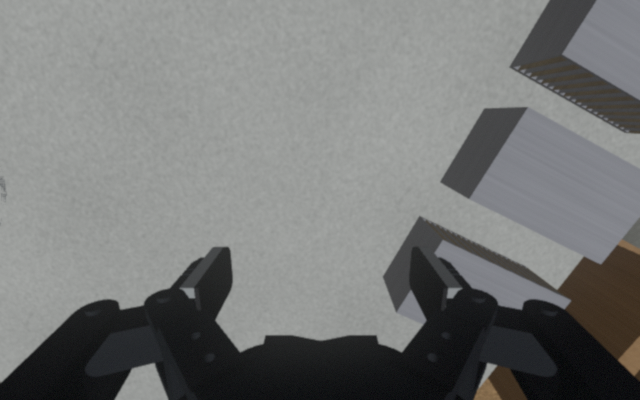

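The wrist view shows the grey distractor boxes at the right and open fingers at the bottom (tips near row 250). Image up is tool +x and image right is tool +y. Next I move over the silver sink and blue tray area.

Emit:
{"op": "move_arm", "data": {
  "plan": [0, 0, 0, 8.6, 0, 0, 0, 8.6, 0, 0, 0, 8.5, 4.4, -4.4, -2, 0, 4.4, -4.4, -2, 0, 4.4, -4.4, -2, 0, 4.4, -4.4, -2, 0, 4.4, -4.4, -2, 0]
}}

```text
time: 1.15
tool_pos: [439.2, -260.9, 400.1]
eef_rot: [-3.142, -0.0, 0.0]
wrist_force: [1.2, -0.8, -0.0]
width: 85.9
gripper_force: 0.0
```

Emit:
{"op": "move_arm", "data": {
  "plan": [4.2, -4.4, 0, 0, 0, 0, 0, 0]
}}

```text
time: 1.4
tool_pos: [481.9, -215.7, 399.2]
eef_rot: [-3.141, -0.009, 0.0]
wrist_force: [0.8, -1.1, -0.6]
width: 85.6
gripper_force: 0.0
```

```bash
python3 - <<'E'
from h import *
s=arm.sense();print(s['time'],s['tool_pos'],s['eef_rot'],arm.tip_reach)
snap('wrist','pics/w1.png')
E
```

```text
1.4 [ 481.89 -215.74  399.2 ] [-3.14 -0.01  0.  ] 72.6
```

View pics/w1.png

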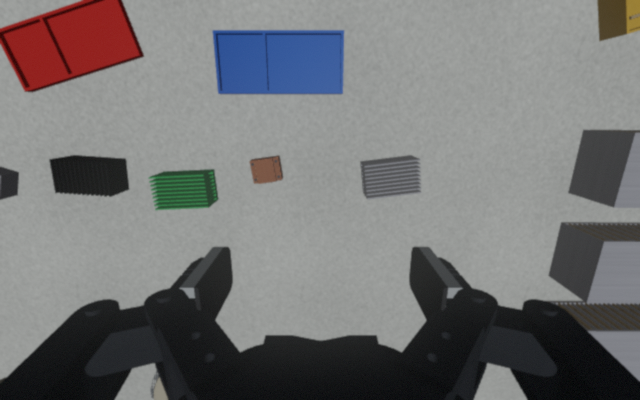

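The wrist view shows the blue tray (213–343, 30–94) with its divider at column 266, so the large bay is on the right (−y). The red tray is at (0–143, 0–90) with its small bay on the left. Silver is at (390,177), copper (267,170), green (184,189), black (90,176), and the fan is cut off at the left edge.

```bash
python3 - <<'E'
from h import *
im=cv2.imread('pics/w1.png');p=arm.camera_params('wrist')
hsv=cv2.cvtColor(im,cv2.COLOR_BGR2HSV)
print('table',hsv[220:235,260:400].reshape(-1,3).mean(0),'silver',hsv[162:192,365:415].reshape(-1,3).mean(0),hsv[162:192,365:415].reshape(-1,3).std(0))
for n,lo,hi,z in(('blue',(100,120,50),(130,255,255),12),('red',(0,150,60),(6,255,255),12),('cop',(4,80,40),(20,255,255),22),('green',(40,80,20),(90,255,255),45),('black',(0,0,0),(180,255,60),45)):
    c=blob(im,lo,hi,(0,0,640,210));print(n,rect(p,c,z),'corners',cv2.boxPoints(cv2.minAreaRect(c.astype(np.float32))).round(0).tolist())
g=hsv[:,:,2].astype(int);tb=g[220:235,260:400].mean()
d=cv2.absdiff(cv2.GaussianBlur(hsv[:,:,2],(3,3),0),np.uint8(tb));m=(d>25).astype(np.uint8)*255;q=np.zeros_like(m);q[130:215,340:450]=m[130:215,340:450]
q=cv2.morphologyEx(q,cv2.MORPH_CLOSE,np.ones((5,5)))
c=max(cv2.findContours(q,0,1)[0],key=cv2.contourArea)[:,0,:].astype(float)
print('silver',rect(p,c,45),c.min(0),c.max(0));print('dir top edge',cast(p,[(361,160),(418,156)],45))
print(tool(rect(p,c,45)[0],300))
E
```

```text
table [ 61.11   3.78 155.53] silver [111.96  10.3  102.62] [ 6.66  2.66 12.28]
blue (array([ 618.73, -158.53], dtype=float32), np.float32(177.6954), np.float32(78.720184), np.float32(90.16752)) corners [[213.0, 92.0], [213.0, 31.0], [342.0, 31.0], [342.0, 92.0]]
red (array([642.75, 130.92], dtype=float32), np.float32(183.03352), np.float32(83.58541), np.float32(105.648125)) corners [[-5.0, 29.0], [119.0, -12.0], [141.0, 55.0], [18.0, 96.0]]
cop (array([ 673.66, -602.32], dtype=float32), np.float32(50.57229), np.float32(35.45882), np.float32(16.880272)) corners [[597.0, 0.0], [624.0, -2.0], [627.0, 37.0], [600.0, 39.0]]
green (array([442.17, -17.98], dtype=float32), np.float32(93.056046), np.float32(54.60708), np.float32(92.78327)) corners [[150.0, 173.0], [215.0, 170.0], [217.0, 206.0], [151.0, 209.0]]
black (array([462.88, 114.77], dtype=float32), np.float32(106.19142), np.float32(55.36953), np.float32(86.178215)) corners [[48.0, 191.0], [50.0, 154.0], [129.0, 159.0], [126.0, 196.0]]Traceback (most recent call last):
  File "<stdin>", line 8, in <module>
cv2.error: OpenCV(4.12.0) :-1: error: (-5:Bad argument) in function 'absdiff'
> Overload resolution failed:
>  - src2 is not a numpy array, neither a scalar
>  - Expected Ptr<cv::UMat> for argument 'src2'
```

```bash
cat >> h.py <<'E'
def dark(im,roi,v=132,k=5): return blob(im,(0,0,0),(180,255,v),roi,k)
E
python3 - <<'E'
from h import *
im=cv2.imread('pics/w1.png');p=arm.camera_params('wrist')
c=dark(im,(340,130,450,215));r=rect(p,c,45);print('silver',r,c.min(0),c.max(0))
print(tool(r[0]-[69,0],300))
c=blob(im,(0,60,40),(20,255,255),(230,140,300,200));print('cop',rect(p,c,20))
E
```

```text
silver (array([ 462.86, -317.85], dtype=float32), np.float32(84.35144), np.float32(56.8654), np.float32(97.14533)) [360. 155.] [420. 198.]
[-8.72 10.02  9.91]
cop (array([ 467.5, -134.8], dtype=float32), np.float32(43.990753), np.float32(36.755394), np.float32(97.89668))
```

Emit:
{"op": "move_arm", "data": {
  "plan": [-2, 3, 4, 10.4, 0, 0, 4, 10.4, 0, 0, 4, 10.4, 0, 0, 0, 10.4, 0, 0, 0, 10.4, 0, 0, 0, 10.4, 0, 0, 0, 10.4, 0, 0, 0, 10.4]
}}

```text
time: 2.45
tool_pos: [459.1, -249.7, 279.4]
eef_rot: [2.341, -2.095, -0.001]
wrist_force: [-0.6, -0.5, -0.5]
width: 85.2
gripper_force: 0.0
```

```bash
python3 - <<'E'
from h import *
s=arm.sense();print(s['time'],s['tool_pos'],s['joint_pos'])
p,im=snap('wrist','pics/w2.png')
c=dark(im,(220,40,430,230));r=rect(p,c,45);print('silver',r,c.min(0),c.max(0))
print(tool(r[0],60),yaw(r[3]+90))
E
```

```text
2.45 [ 459.1  -249.74  279.37] [-0.72  0.33  1.54 -0.    1.27  2.31]
silver (array([ 449.92, -321.7 ], dtype=float32), np.float32(77.63997), np.float32(26.18062), np.float32(96.8851)) [325.  69.] [352. 152.]
[ 7.06  1.65 21.94] -0.9406246948100261
```

View pics/w2.png

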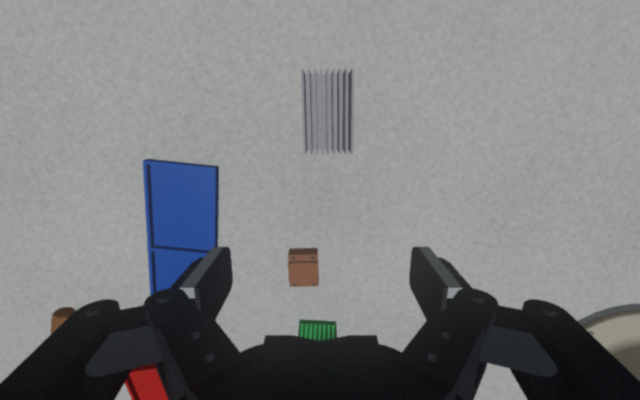

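```bash
python3 - <<'E'
from h import *
im=cv2.imread('pics/w2.png');p=arm.camera_params('wrist')
for v in(135,142):
    c=dark(im,(280,50,380,170),v,11);r=rect(p,c,45);print('silver',r,c.min(0),c.max(0))
    print(tool(r[0],84),yaw(r[3]+90))
c=blob(im,(0,60,40),(20,255,255),(270,230,340,300));print('cop',rect(p,c,20))
E
```

```text
silver (array([ 459.74, -319.77], dtype=float32), np.float32(78.68411), np.float32(47.777454), np.float32(96.93122)) [302.  69.] [352. 153.]
[ 6.97  0.66 19.54] -0.9867367553569011
silver (array([ 459.65, -320.2 ], dtype=float32), np.float32(79.57322), np.float32(49.423946), np.float32(96.958725)) [302.  68.] [353. 153.]
[ 7.02  0.67 19.54] -1.0142483520365886
cop (array([ 469.74, -136.49], dtype=float32), np.float32(48.882214), np.float32(35.406048), np.float32(95.939125))
```

The silver sink's top is at (302–353, 68–153), so its centre is about (460,−320) and its long axis is at 97°. I descend to grasp it.

Emit:
{"op": "move_arm", "data": {
  "plan": [2.3, 0.22, 3, -1, 2.35, 0.22, 3, 0, 2.35, 0.23, 3, 0, 0, 0, 4, 0, 0, 0, 3.5, 0, 0, 0, 2, 0, 0, 0, 1, 0, 0, 0, 0, 0]
}}

```text
time: 3.5
tool_pos: [462.1, -319.3, 84.4]
eef_rot: [2.368, -2.064, -0.001]
wrist_force: [0.6, 0.4, -0.2]
width: 85.2
gripper_force: 0.0
```

Emit:
{"op": "move_arm", "data": {
  "plan": [0, 0, 0, 0, 0, 0, 0, 0, 0, 0, 0, 0, 0, 0, 0, 0, 0, 0, 0, 0],
  "hand": 4,
  "newtons": 40
}}

```text
time: 4.12
tool_pos: [462.7, -319.2, 85.5]
eef_rot: [2.368, -2.064, 0.002]
wrist_force: [-2.1, 0.5, 5.2]
width: 49.3
gripper_force: 42.8
```

Emit:
{"op": "move_arm", "data": {
  "plan": [0, 0, -2, 0, 0, 0, -4, 7.6, -2.5, -3.1, 0, 0, -2.5, -3.1, 0, 0, -2.5, -3.1, 0, 0, -2.5, -3.1, 0, 0, -2.67, -3.2, 0, 0, 0, 0, 0, 0]
}}

```text
time: 5.12
tool_pos: [619.4, -189.3, 144.0]
eef_rot: [-2.229, 2.213, 0.0]
wrist_force: [-0.2, 0.3, -1.7]
width: 49.6
gripper_force: 42.5
```

```bash
python3 - <<'E'
from h import *
s=arm.sense();print(s['time'],s['tool_pos'],s['width'],s['wrist_force'],tool((618.7,-192.5)),yaw(.2))
p,im=snap('wrist','pics/w3.png')
E
```

```text
5.125 [ 619.39 -189.29  144.02] 49.61988160650157 [-0.16  0.31 -1.67] [ 0.32  0.07 -0.  ] 0.21136550813480426
```

View pics/w3.png

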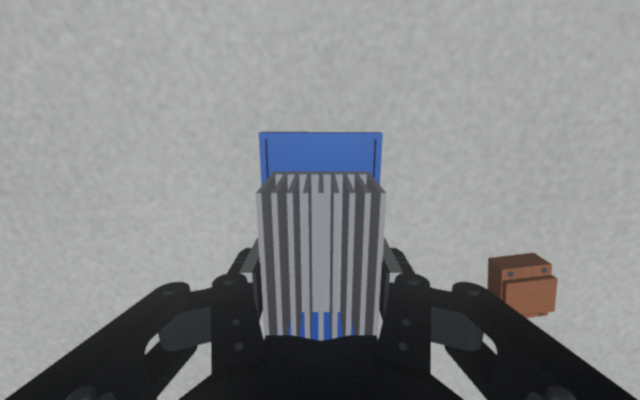

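The sink hangs centred over the blue tray: the sink spans columns 258–384 and the tray 260–382. I lower it.

Emit:
{"op": "move_arm", "data": {
  "plan": [0.3, 0.07, 2, 0, 0, 0, 2, 0, 0, 0, 1, 0, 0, 0, 0.3, 0, 0, 0, 0, 0, 0, 0, 0, 0]
}}

```text
time: 5.92
tool_pos: [617.7, -194.7, 92.2]
eef_rot: [-2.225, 2.217, -0.002]
wrist_force: [0.5, 0.1, -2.4]
width: 49.8
gripper_force: 42.5
```

Emit:
{"op": "move_arm", "data": {
  "plan": [-0.2, 0, 0.15, 0, 0, 0, 0.1, 0, 0, 0, 0, 0]
}}

```text
time: 6.3
tool_pos: [617.5, -192.3, 89.5]
eef_rot: [-2.226, 2.217, -0.0]
wrist_force: [-1.1, 3.0, 3.6]
width: 49.3
gripper_force: 43.1
```

Emit:
{"op": "move_arm", "data": {
  "plan": [0, 0, 0, 0, 0, 0, 0, 0, 0, 0, 0, 0, 0, 0, -1, 0, 0, 0, -3, 0, 0, 0, -5, 0, 0, 0, -5, -10.6, 0, 0, -2, -10.6],
  "hand": 6.6
}}

```text
time: 7.3
tool_pos: [617.9, -192.8, 253.4]
eef_rot: [-2.6, 1.762, -0.009]
wrist_force: [-0.3, 0.3, -0.7]
width: 66.0
gripper_force: 0.0
```

Emit:
{"op": "move_arm", "data": {
  "plan": [0, 0, 0, -10.6, 0, 0, 0, -10.6, 0, 0, 0, -10.6, 0, 0, 0, -10.6, 0, 0, 0, -10.6, 0, 0, 0, -10.6, 0, 0, 0, -10.6, 0, 0, 0, -10.6],
  "hand": 8.5
}}

```text
time: 8.3
tool_pos: [617.4, -192.6, 249.8]
eef_rot: [3.108, 0.452, 0.001]
wrist_force: [0.5, 0.0, -0.2]
width: 85.1
gripper_force: 0.0
```

Emit:
{"op": "move_arm", "data": {
  "plan": [0, 0, 0, -10.6, 0, 0, 0, -10.6, 0, 0, 0, -10.6, 0, 0, 0, -10.6, 0, 0, 0, -10.6, 0, 0, 0, -10.6, 0, 0, 0, -10.4]
}}

```text
time: 9.18
tool_pos: [617.4, -192.6, 249.8]
eef_rot: [2.21, 2.232, 0.0]
wrist_force: [0.8, 0.4, 0.9]
width: 84.7
gripper_force: 0.0
```

```bash
python3 - <<'E'
from h import *
s=arm.sense();print(s['time'],s['tool_pos'],s['joint_pos'],s['width'],tool((447,218),270),yaw(0))
E
```

```text
9.175 [ 617.38 -192.59  249.83] [-0.48  0.62  1.17  0.    1.35 -0.49] 84.68456161544682 [ 41.22 -16.64  -2.05] 0.5583993750238108
```

Emit:
{"op": "move_arm", "data": {
  "plan": [5.15, -2.1, -0.3, 0, 5.15, -2.1, -0.3, 0, 5.15, -2.1, -0.3, 0, 5.15, -2.1, -0.3, 0, 5.15, -2.1, -0.3, 0, 5.15, -2.1, -0.3, 0, 5.15, -2.1, -0.3, 0, 5.15, -2.1, 0, 0]
}}

```text
time: 10.18
tool_pos: [447.0, 220.3, 271.2]
eef_rot: [2.217, 2.225, 0.003]
wrist_force: [0.9, 0.1, 0.0]
width: 85.3
gripper_force: 0.0
```

Emit:
{"op": "move_arm", "data": {
  "plan": [0, 0, 0, 0, 0, 0, 0, 0]
}}

```text
time: 10.42
tool_pos: [448.0, 218.5, 270.5]
eef_rot: [2.217, 2.225, 0.001]
wrist_force: [0.3, -0.9, 0.4]
width: 84.9
gripper_force: 0.0
```

```bash
python3 - <<'E'
from h import *
s=arm.sense();print(s['time'],s['tool_pos'])
p,im=snap('wrist','pics/w4.png');np.save('p4.npy',p,allow_pickle=True)
c=dark(im,(200,20,440,220));r=rect(p,c,28);print('fan',r,c.min(0),c.max(0))
print(tool(r[0],83),yaw(r[3]),yaw(r[3]+90))
E
```

```text
10.425 [448.01 218.53 270.51]
fan (array([447.07, 288.79], dtype=float32), np.float32(35.70248), np.float32(35.53422), np.float32(162.1531)) [298.  89.] [341. 134.]
[ 7.07 -0.11 18.74] 18.01092837034068 -71.98907162965929
```

View pics/w4.png

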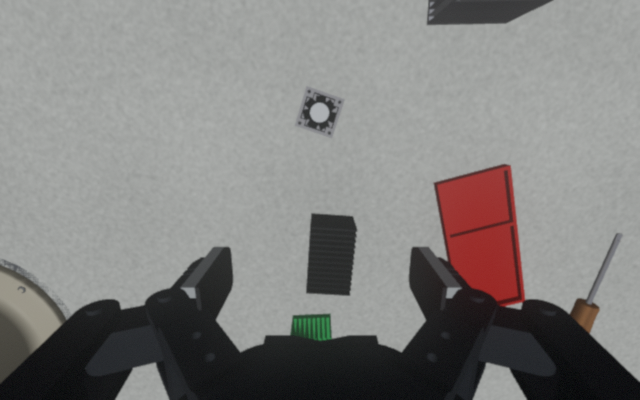

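The fan is at (320,111), about (447,289), turned about 18°. The black sink is at (331,254), and the red tray (435–524, 165–303) is well in view too.

Emit:
{"op": "move_arm", "data": {
  "plan": [3.5, -0.05, 3, 0, 3.57, -0.06, 4, 0, 0, 0, 4, 9, 0, 0, 3, 9, 0, 0, 3, 0, 0, 0, 1.5, 0, 0, 0, 0.3, 0, 0, 0, 0, 0]
}}

```text
time: 11.48
tool_pos: [447.1, 289.4, 82.8]
eef_rot: [2.538, 1.851, 0.002]
wrist_force: [-0.1, 0.6, 0.4]
width: 85.0
gripper_force: 0.0
```

Emit:
{"op": "move_arm", "data": {
  "plan": [0, 0, 0, 0, 0, 0, 0, 0, 0, 0, 0, 0, 0, 0, 0, 0, 0, 0, 0, 0, 0, 0, 0, 0],
  "hand": 3.2,
  "newtons": 25
}}

```text
time: 12.22
tool_pos: [446.7, 289.6, 82.5]
eef_rot: [2.538, 1.851, 0.001]
wrist_force: [-0.4, 0.1, 6.0]
width: 39.2
gripper_force: 26.4
```

```bash
python3 - <<'E'
from h import *
im=cv2.imread('pics/w4.png');p=np.load('p4.npy',allow_pickle=True).item()
c=dark(im,(290,200,370,300),100,7);r=rect(p,c,45);print('black',r,c.min(0),c.max(0))
hs=blob(im,(0,150,60),(6,255,255),(400,150,540,235));print('redpart',rect(p,hs,12))
print('red corners: far-left,far-right,near-right',cast(p,[(434.5,182.5),(509.5,164.5),(524,301)],12))
print('drv',cast(p,[(618,236)],10))
print(yaw(0),tool((618.7,-104.5)))
E
```

```text
black (array([460.01, 139.33], dtype=float32), np.float32(94.365555), np.float32(49.10892), np.float32(86.437775)) [306. 214.] [356. 294.]
redpart (array([629.42, 181.74], dtype=float32), np.float32(84.50274), np.float32(81.52444), np.float32(105.23453))
red corners: far-left,far-right,near-right [[576.42 213.34  12.  ]
 [657.04 233.94  12.  ]
 [705.86  60.67  12.  ]]
drv [[802.52 148.47  10.  ]]
-17.78177227250559 [-32.27  28.41   0.  ]
```

Emit:
{"op": "move_arm", "data": {
  "plan": [0, 0, -2, 0, 0, 0, -4, 0, 0, 0, -5, -8.9, 0, 0, 0, -8.9, -4.9, 2.1, 0, 0, -4.9, 2.1, 0, 0, -4.9, 2.1, 0, 0, -4.9, 2.1, 0, 0]
}}

```text
time: 13.22
tool_pos: [530.9, 91.9, 191.8]
eef_rot: [-2.221, -2.222, 0.0]
wrist_force: [-0.1, 0.2, -0.5]
width: 39.8
gripper_force: 25.6
```

Emit:
{"op": "move_arm", "data": {
  "plan": [-4.9, 2.2, 0, 0, -4.9, 2.2, 0, 0, -4.9, 2.2, 0, 0, -4.9, 2.2, 0, 0, 0, 0, 2, 0, 0, 0, 0, 0]
}}

```text
time: 13.98
tool_pos: [617.8, -102.5, 170.1]
eef_rot: [-2.219, -2.218, 0.003]
wrist_force: [0.7, 0.8, -1.6]
width: 39.3
gripper_force: 25.6
```

```bash
python3 - <<'E'
from h import *
s=arm.sense();print(s['time'],s['tool_pos'],s['width'],s['wrist_force'],tool((618.7,-104.5)),yaw(.2))
p,im=snap('wrist','pics/w5.png')
E
```

```text
13.975 [ 617.83 -102.52  170.14] 39.25197628978326 [ 0.71  0.82 -1.55] [-0.2   0.09 -0.  ] -0.22008668646884644
```

View pics/w5.png

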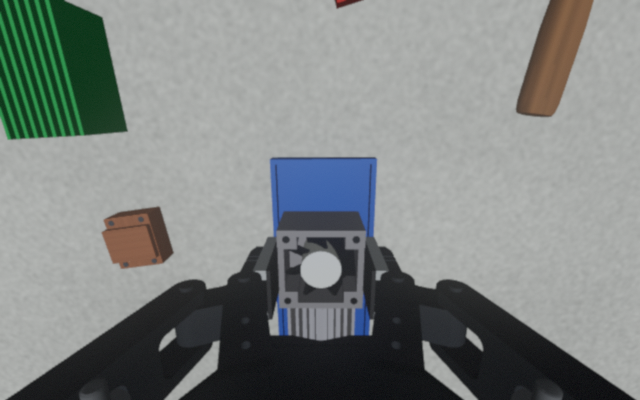

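The fan (277–367, 230–307) hangs over the small bay of the blue tray, centred in x. I lower it.

Emit:
{"op": "move_arm", "data": {
  "plan": [-0.2, 0.05, 3, 0, 0, 0, 3, 0, 0, 0, 1.5, 0, 0, 0, 0.5, 0, 0, 0, 0.2, 0, 0, 0, 0.1, 0, 0, 0, 0, 0]
}}

```text
time: 14.9
tool_pos: [619.3, -104.5, 89.6]
eef_rot: [2.221, 2.221, 0.001]
wrist_force: [0.3, -0.3, -0.6]
width: 39.4
gripper_force: 25.7
```

Emit:
{"op": "move_arm", "data": {
  "plan": [0, 0, 0.15, 0, 0, 0, 0.1, 0, 0, 0, 0, 0]
}}

```text
time: 15.28
tool_pos: [619.1, -104.5, 86.6]
eef_rot: [2.221, 2.222, 0.0]
wrist_force: [-0.4, 0.3, 0.6]
width: 39.5
gripper_force: 25.8
```

Emit:
{"op": "move_arm", "data": {
  "plan": [0, 0, 0, 0, 0, 0, 0, 0, 0, 0, 0, 0, 0, 0, -1, 0, 0, 0, -4, 0, 0, 0, -6, 0, 0, 0, -6, 0, 0, 0, -1.5, 0],
  "hand": 6
}}

```text
time: 16.27
tool_pos: [619.7, -104.6, 276.8]
eef_rot: [2.216, 2.217, 0.005]
wrist_force: [-0.3, 0.4, 0.2]
width: 59.5
gripper_force: 0.0
```

Emit:
{"op": "move_arm", "data": {
  "plan": [4.1, -3.9, 0, 0, 4.1, -3.9, 0, 0, 4.1, -3.9, 0, 0, 4.1, -3.9, 0, 0, 0, 0, 0, 0, 0, 0, 0, 0],
  "hand": 8.5
}}

```text
time: 17.02
tool_pos: [463.3, 59.3, 271.5]
eef_rot: [2.221, 2.222, 0.0]
wrist_force: [0.3, 0.1, -0.4]
width: 84.9
gripper_force: 0.0
```

```bash
python3 - <<'E'
from h import *
s=arm.sense();print(s['time'],s['tool_pos'],s['width'])
p,im=snap('wrist','pics/w6.png')
c=dark(im,(240,20,420,220),90,9);r=rect(p,c,45);print('black',r,c.min(0),c.max(0))
print(tool(r[0],84),yaw(r[3]+90))
c=blob(im,(0,150,60),(6,255,255),(380,0,640,235));print('red',rect(p,c,12))
_,b=snap('scene','pics/s6.png');_,b2=snap('side','pics/d6.png')
a=cv2.resize(b[130:260,180:410],None,fx=2,fy=2);a2=cv2.resize(b2[140:270,260:490],None,fx=2,fy=2)
cv2.imwrite('pics/v6.png',np.vstack([np.hstack([cv2.resize(im[:250,100:560],None,fx=1,fy=1),np.zeros((250,0,3),np.uint8)]),a]) )
cv2.imwrite('pics/v6.png',np.vstack([im[:250,100:560],a]))
E
```

```text
17.025 [463.32  59.27 271.52] 84.9068118495097
black (array([459.72, 131.53], dtype=float32), np.float32(78.5083), np.float32(48.148567), np.float32(86.23882)) [290.  63.] [345. 152.]
[ 7.26 -0.39 18.74] 3.7393168693699295
red (array([642.44, 135.66], dtype=float32), np.float32(177.33096), np.float32(81.43024), np.float32(105.802864))
```

View pics/v6.png

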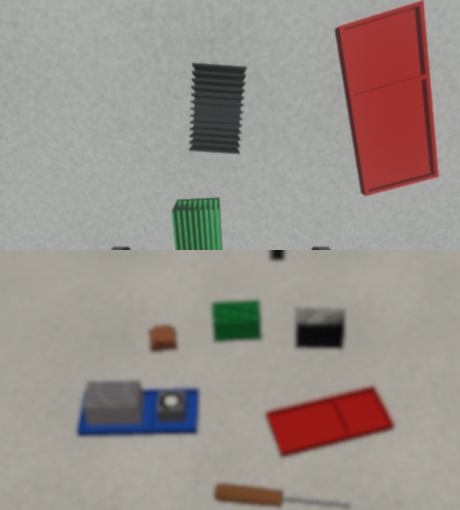

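The crop shows the blue kit complete, with silver and fan sitting in their bays. The black sink is at (217,108) in the crop and the red tray is fully in view. I grasp the black sink.

Emit:
{"op": "move_arm", "data": {
  "plan": [3.6, -0.2, 3, 0, 3.66, -0.19, 4, 0, 0, 0, 4, 3.7, 0, 0, 3, 0, 0, 0, 3, 0, 0, 0, 1.5, 0, 0, 0, 0.2, 0, 0, 0, 0, 0]
}}

```text
time: 18.18
tool_pos: [459.7, 132.0, 85.2]
eef_rot: [2.291, 2.148, 0.001]
wrist_force: [0.3, 0.3, 0.2]
width: 85.0
gripper_force: 0.0
```

Emit:
{"op": "move_arm", "data": {
  "plan": [0, 0, 0, 0, 0, 0, 0, 0, 0, 0, 0, 0, 0, 0, 0, 0, 0, 0, 0, 0],
  "hand": 4,
  "newtons": 40
}}

```text
time: 18.8
tool_pos: [459.4, 132.1, 85.2]
eef_rot: [2.291, 2.149, 0.001]
wrist_force: [-2.1, -0.1, 5.9]
width: 49.9
gripper_force: 42.5
```

```bash
python3 - <<'E'
from h import *
s=arm.sense();print(s['tool_pos'],s['width'],yaw(15.7),tool((651.2,103.3)))
E
```

```text
[459.37 132.13  85.19] 49.87015769902777 -19.378946700562096 [-1.65 19.33  0.02]
```

Emit:
{"op": "move_arm", "data": {
  "plan": [0, 0, -2, 0, 0, 0, -4, 0, -0.41, 4.83, 0, 0, -0.41, 4.83, 0, 0, -0.41, 4.83, 0, 0, -0.42, 4.84, 0, -9.7, 0, 0, 0, -9.7, 0, 0, 0, 0]
}}

```text
time: 19.8
tool_pos: [650.7, 103.2, 143.7]
eef_rot: [-1.898, -2.502, 0.001]
wrist_force: [-1.3, 0.7, -2.2]
width: 49.6
gripper_force: 43.2
```

```bash
python3 - <<'E'
from h import *
s=arm.sense();print(s['time'],s['tool_pos'],s['width'],s['wrist_force'],tool((651.2,103.3)),yaw(15.7))
p,im=snap('wrist','pics/w7.png')
E
```

```text
19.8 [650.7  103.16 143.7 ] 49.60424569915839 [-1.31  0.68 -2.24] [-0.    0.05 -0.  ] -0.07725631483614848
```

View pics/w7.png

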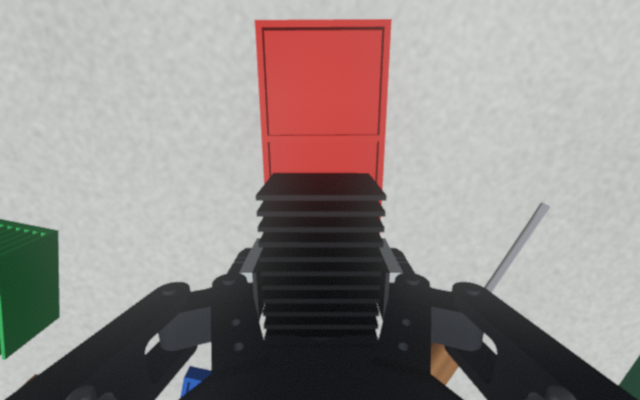

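The black sink is lined up with the red tray's large bay, with the tray axis near column 323 and the sink centre near 320. I lower it.

Emit:
{"op": "move_arm", "data": {
  "plan": [0, 0.15, 2, 0, 0, 0, 2, 0, 0, 0, 0.9, 0, 0, 0, 0.3, 0, 0, 0, 0.1, 0, 0, 0, 0, 0, 0, 0, 0, 0]
}}

```text
time: 20.72
tool_pos: [652.6, 103.6, 92.0]
eef_rot: [1.897, 2.504, 0.001]
wrist_force: [0.2, 0.3, -2.1]
width: 49.8
gripper_force: 43.1
```

Emit:
{"op": "move_arm", "data": {
  "plan": [0, 0, 0.15, 0, 0, 0, 0.13, 0, 0, 0, 0, 0]
}}

```text
time: 21.1
tool_pos: [652.5, 103.6, 89.3]
eef_rot: [1.897, 2.504, 0.0]
wrist_force: [-3.7, -0.8, 3.1]
width: 49.8
gripper_force: 43.7
```

Emit:
{"op": "move_arm", "data": {
  "plan": [0, 0, 0, 0, 0, 0, 0, 0, 0, 0, 0, 0, 0, 0, -1, 0, 0, 0, -4, 0, 0, 0, -6, 0, 0, 0, -6, 8.7, 0, 0, 0, 0],
  "hand": 6.6
}}

```text
time: 22.1
tool_pos: [653.5, 103.7, 265.2]
eef_rot: [2.077, 2.346, 0.011]
wrist_force: [0.0, 0.5, -1.2]
width: 65.7
gripper_force: 0.0
```

Emit:
{"op": "move_arm", "data": {
  "plan": [-4.75, -3.68, 0, 0, -4.75, -3.68, 0, 0, -4.75, -3.68, 0, 0, -4.75, -3.68, 0, 0, -4.75, -3.68, 0, 0, -4.75, -3.68, 0, 0, 0, 0, 0, 0, 0, 0, 0, 0],
  "hand": 8.5
}}

```text
time: 23.1
tool_pos: [468.1, -205.9, 258.5]
eef_rot: [-2.081, -2.353, -0.0]
wrist_force: [0.2, 0.1, 0.1]
width: 85.0
gripper_force: 0.0
```

```bash
python3 - <<'E'
from h import *
s=arm.sense();print(s['time'],s['tool_pos'],s['width'])
p,im=snap('wrist','pics/w8.png');snap('scene','pics/s8.png')
c=blob(im,(0,60,40),(20,255,255),(250,40,400,220));
for z in(20,26):
    r=rect(p,c,z);print('cop',z,r,c.min(0),c.max(0))
    print(tool(r[0],81.5),yaw(r[3]+90))
E
```

```text
23.1 [ 468.11 -205.87  258.54] 84.97061184451933
cop 20 (array([ 467.77, -131.95], dtype=float32), np.float32(42.892914), np.float32(35.323376), np.float32(98.38146)) [311.  86.] [347. 131.]
[ 7.27  0.83 17.71] -1.2575683089224867
cop 26 (array([ 467.61, -132.05], dtype=float32), np.float32(42.058125), np.float32(34.63592), np.float32(98.381516)) [311.  86.] [347. 131.]
[ 7.26  0.82 17.71] -1.2576140852896742
```

View pics/w8.png

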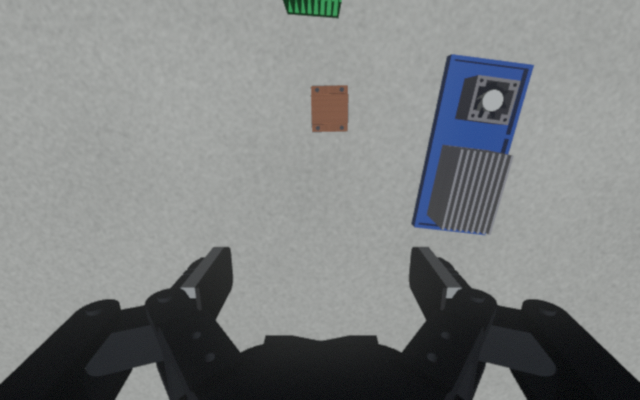

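Copper is at (329,108), about (468,−132). The blue kit is sitting well: fan at (490,100), silver at (470,190).

Emit:
{"op": "move_arm", "data": {
  "plan": [3.6, 0.41, 3, 0, 3.67, 0.42, 4, 0, 0, 0, 4, -1.2, 0, 0, 3, 0, 0, 0, 2.5, 0, 0, 0, 1, 0, 0, 0, 0.2, 0, 0, 0, 0, 0]
}}

```text
time: 24.2
tool_pos: [467.8, -133.0, 82.4]
eef_rot: [2.055, 2.374, 0.0]
wrist_force: [-0.4, 0.2, 0.4]
width: 84.9
gripper_force: 0.0
```

Emit:
{"op": "move_arm", "data": {
  "plan": [0, 0, 0, 0, 0, 0, 0, 0, 0, 0, 0, 0, 0, 0, 0, 0, 0, 0, 0, 0, 0, 0, 0, 0],
  "hand": 2.8,
  "newtons": 40
}}

```text
time: 24.95
tool_pos: [467.7, -133.2, 82.2]
eef_rot: [2.056, 2.374, 0.0]
wrist_force: [-0.5, 0.3, 5.4]
width: 34.9
gripper_force: 41.0
```

```bash
python3 - <<'E'
from h import *
s=arm.sense();print(s['tool_pos'],s['width'],yaw(15.7),tool((627.4,188)))
E
```

```text
[ 467.69 -133.17   82.19] 34.88716507868921 -7.488126742606937 [29.51 20.4  -0.  ]
```

Emit:
{"op": "move_arm", "data": {
  "plan": [0, 0, -2, 0, 0, 0, -4, 0, 4.92, 3.4, -3, 0, 4.92, 3.4, 0, 0, 4.92, 3.4, 0, 0, 4.92, 3.4, 0, 0, 4.92, 3.4, 0, 0, 4.91, 3.4, 0, -7.5]
}}

```text
time: 25.95
tool_pos: [625.7, 186.5, 168.9]
eef_rot: [-1.893, -2.506, 0.002]
wrist_force: [0.7, -0.5, -3.4]
width: 35.3
gripper_force: 41.4
```

Emit:
{"op": "move_arm", "data": {
  "plan": [0, 0, 2, 0, 0, 0, 0, 0, 0, 0, 0, 0]
}}

```text
time: 26.32
tool_pos: [625.4, 184.0, 150.1]
eef_rot: [-1.898, -2.503, 0.0]
wrist_force: [0.2, -1.0, -3.0]
width: 35.1
gripper_force: 41.7
```

```bash
python3 - <<'E'
from h import *
s=arm.sense();print(s['time'],s['tool_pos'],s['width'],s['wrist_force'],tool((627.4,188)),yaw(15.7))
p,im=snap('wrist','pics/w9.png')
E
```

```text
26.325 [625.41 184.04 150.07] 35.07427880995942 [ 0.18 -1.02 -3.03] [ 0.33  0.3  -0.  ] -0.03982898327116402
```

View pics/w9.png

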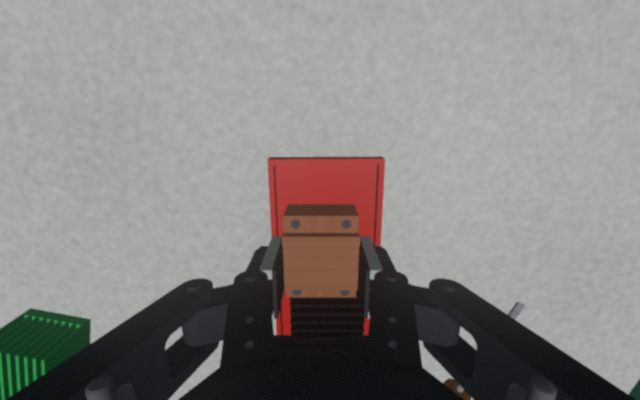

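The copper block is held over the red tray's small bay. I shift it slightly and lower it.

Emit:
{"op": "move_arm", "data": {
  "plan": [0.33, 0.35, 1, 0, 0, 0, 2.5, 0, 0, 0, 1.9, 0, 0, 0, 0.6, 0, 0, 0, 0.1, 0, 0, 0, 0, 0, 0, 0, 0, 0]
}}

```text
time: 27.25
tool_pos: [628.2, 188.8, 89.5]
eef_rot: [1.896, 2.504, 0.001]
wrist_force: [0.3, 0.3, -3.2]
width: 35.1
gripper_force: 41.7
```

Emit:
{"op": "move_arm", "data": {
  "plan": [0, 0, 0.2, 0, 0, 0, 0.13, 0, 0, 0, 0, 0]
}}

```text
time: 27.62
tool_pos: [628.0, 188.8, 86.2]
eef_rot: [1.897, 2.504, 0.0]
wrist_force: [-3.0, -1.4, 5.7]
width: 34.8
gripper_force: 42.6
```

Emit:
{"op": "move_arm", "data": {
  "plan": [0, 0, 0, 0, 0, 0, 0, 0, 0, 0, 0, 0, 0, 0, -1, 0, 0, 0, -4, 0, 0, 0, -6, 0, 0, 0, -6, 0, -2, -2, 0, 0],
  "hand": 5.8
}}

```text
time: 28.62
tool_pos: [615.2, 164.9, 261.5]
eef_rot: [1.89, 2.5, 0.012]
wrist_force: [-0.4, 0.0, -0.6]
width: 58.0
gripper_force: 0.0
```

Emit:
{"op": "move_arm", "data": {
  "plan": [-5, -1, 0, 0, -5, -1, 0, 0, -5, -1, 0, 0, 0, 0, 0, 0, 0, 0, 0, 0]
}}

```text
time: 29.25
tool_pos: [625.8, 12.1, 255.9]
eef_rot: [1.897, 2.504, 0.001]
wrist_force: [-0.4, -0.5, -0.5]
width: 58.2
gripper_force: 0.0
```

```bash
python3 - <<'E'
from h import *
s=arm.sense();print(s['time'],s['tool_pos'],s['wrist_force'])
_,w=snap('wrist','pics/w10.png');_,b=snap('scene','pics/s10.png');_,d=snap('side','pics/d10.png')
a=cv2.resize(b[140:270,180:470],None,fx=2,fy=2);e=cv2.resize(d[140:270,180:470],None,fx=2,fy=2)
w=w[:240,30:610]
cv2.imwrite('pics/v10.png',np.vstack([w,a[:, :580]]));cv2.imwrite('pics/v11.png',e)
E
```

```text
29.25 [625.77  12.08 255.94] [-0.4  -0.52 -0.46]
```

View pics/v10.png

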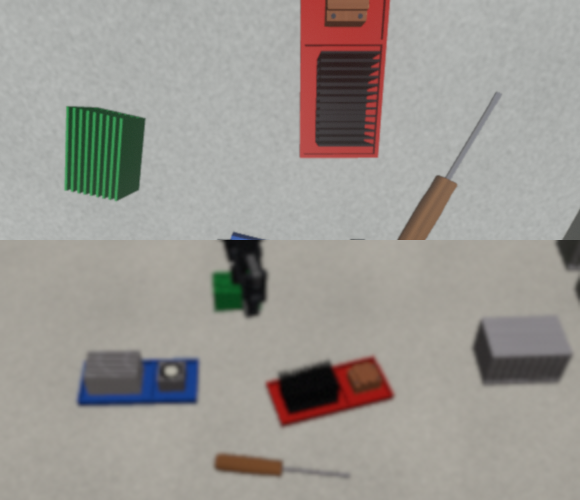

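The final views show black and copper in the red bays, silver and fan in the blue bays, all upright. The bystanders haven't moved, and the gripper is clear of everything.

```bash
python3 -c "
from cell import arm
print(arm.job_done())"
```

```text
the job is handed in; nothing more can be done
None
```

I made up both cooler kits in the order asked and handed the job in at about 29 s; the final pictures show all four parts upright in their bays and the bystanders unmoved, but no verdict came back.

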